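# Take a cassette off the tubing pump and hold it for rinsing

### The arm

A 6-joint arm with a two-finger parallel gripper is mounted at the origin on the work surface. World frame = base frame: x ahead of the robot, y to its left, z up, the work surface at z = 0. Lengths are in m, angles in rad, forces in N, time in s.
With the tool pointing down it reaches from about 0.325 to 0.9 m from the base axis. Payload 6.1 kg.
Tool frame: the origin (TCP) lies midway between the tips of the shut fingers; the grasp point (between the pads) lies 19 mm behind it; z points along the fingers, y is the line along which they close (so a half turn about z gives the same grasp; the last joint's range is limited). The gripper opens to 85 mm and grips with 20 to 120 N. Pads are 22 mm wide; open, the fingers measure 114 mm over their backs; the gripper's body (76 mm by 85 mm) begins 54 mm behind the grasp point. The pads swing forward as they close: fully open they stand 13 mm farther back than shut.
Start: joints at [1.142, 0.22, 1.526, -0, 1.395, -0.126], TCP at [0.186, 0.597, 0.231] pointing down, gripper open.
Joint ranges: [-2.98, 2.98], [-0.91, 2.08], [0.09, 2.57], [-1.24, 4.39], [0.2, 2.65], [-2.68, 2.68]. Speed limits (rad/s): [2.57, 2.57, 3.01, 3.14, 3.14, 3.14].

### API

Orientations are given as a 3x3 rotation matrix whose columns are the frame's x, y, z axes.
In Python, from workcell import readout, grab_frame, camera_model, arm, models gives the robot as it stands. The module is installed in compiled form; this text tells all that it offers.
- The arm moves only by the tool send_rows, never from a script. Its argument "moves" is a list of rows, each a list of 3 entries, a list of its own where there are three numbers: the opening, from 0 (shut) to 1 (fully open), then the shift along the tool's x, y, z in cm, then the turn, a rotation vector about the tool's x, y, z in degrees. A call has 1 to 5 rows; each row shifts and turns the commanded pose from where the row before left it, along the tool's axes as they then stand; what a row does not reach is not made up. A row lasts 1/8 s, in which the tool goes at most 62.5 mm and 10.7 degrees, less where a joint would pass 70% of its speed; a pose out of reach is approached as far as the arm can. A call with a gripper value outside its range is refused whole. The fingers move at their own pace and stop on an object; "squeeze" is the grip in N (left out, the last holds). Time passes only in rows, so rows that do not move let the fingers close. It gives the time, the measured TCP pose, the force, the opening and the grip force at its end, in the units of the state.
- readout.get_obs(): the state, without advancing time (a new reading comes with each control period).
- grab_frame(name): name is "scene" or "top" or "wrist"; returns (picture, depth): 420x560x3 uint8, blue, green, red; 420x560 float32, m along the optical axis (not along the pixel's ray), 0 where there is no reading.
- camera_model(name): a dict with "fx", "fy", "cx", "cy" (pixels), "k1" (the pictures are not rectified: a ray, as slopes to the right and down, at radius r is drawn at 1 + k1 r^2 times it, then the intrinsics apply), "extrinsics" (4x4, takes a point from camera to world coordinates). Camera axes: x right, y down, z forward; pixel columns grow to the right and rows downward; lengths in m; the calibration is good to about 2 mm. A picture is of the moment at which its call begins: read the wrist's pose just before it. camera_model takes no time and is no camera call; for the wrist camera it gives the pose at the moment of the call.
- arm.sign_off(): hands the job in; it is judged then, once.
Trained networks look in the newest picture that a camera, given by its name, has taken for a name from the list of things; names that differ only in an ending like _2 or _b are one class to them, and where a whole thing is asked for, a point or a joint stands for the part that bears it (a point fixed in the world has none). Each returns a list of dicts, best first, with "conf" (0 to 1); they miss things now and then, are a little off and sometimes report something else, mostly with a low value. They report only what shows in the picture. A call takes as long as a camera call.
- models.boxes_of(camera, target): "centre" ([x, y, z] in m, in the coordinates of the camera as it stood for that picture, good to about 4 mm: the middle of the surface that is visible of it).
- models.cut_out(camera, target): "mask" (420x560 bool, what is visible of it).
- models.landmark_of(camera, target): "centre" ([x, y, z] in m, in the coordinates of the camera as it stood for that picture, good to about 4 mm: a listed point, or the origin of a listed thing).
The state is a dict: "clock": time; "joint_positions": joint angles; "dq": joint speeds; "tau": joint torques, N m; "tool_pos": TCP position; "tcp_rot": TCP orientation; "wrist_force": force on the tool from outside, world axes, zero at the start; "moment": the same for the moment, N m; "opening": finger opening in m; "grip_force": force on a finger pad.
Only numpy, scipy, OpenCV 4.12 (cv2) and the standard library are available. Lean on these libraries where they do the work, as an engineer would, in place of code of your own. Each camera call takes 0.05 s, during which the arm holds its last target. There are 200 camera calls.

### The job

Switch the tubing pump off at its toggle switch, then pinch the two orange catches together and lift that cassette off the pump. Hold it level and still about a hand's breadth above the steel drip tray, all of it over the tray, so that I can rinse it: finish while you are holding it there with both catches pinched. Leave the other two cassettes clipped on the pump and everything else where it stands.

Things in the scene. Friction and masses are not known exactly. Their poses are not given: they have to be found in the camera images.
- pump: White tubing pump, fixed, turned by up to 0.3 rad, on either side of the table. Origin at table height; the housing reaches 105 mm to -x (its front, with display, dial and toggle), 85 to +x, 95 to each side; panel deck 72 mm high; black dial at y = +60, 14 tall. The roller head over x = +30 carries three tube cassettes in a row along y; which colour is where differs from run to run.
- slot_b (a point): Middle of the roller head's floor, 80 mm above the table, where the feet of the middle cassette stand; the other two are 44 mm to either side along the pump's y. Aluminium rails along y run before and behind the row, from 34 to 46 mm off its middle plane, tops 20 mm above this point; end plates at y = +-79 reach 38 mm above it.
- toggle (a joint): Bat toggle on the panel, pivot at pump x = -65, y = -58, z = 74 mm: a steel bat 30 mm long with an 11 mm ball, turning about the pump's y. 0 (to 0.12) = on: leans 26 degrees to the pump's front (-x); 0.9 rad = off, end stop: leans 26 degrees to the cassettes (+x). Friction only, about 1 N at the ball; stays where it is left.
- toggle_tip (a point): Centre of the ball at the end of the toggle; turns with it.
- orange_cassette: Tube cassette with orange top plate and two orange catches: grey block 45 (x) x 26 (y), 54 tall plus a black screw head to 60 mm, bridging the rollers; about 115 g, varies. Origin at the centre of the underside of its feet, z up, x from front to rear catch (as the pump's x). Lifts straight up once both catches are pinched.
- orange_front (a joint): Catch on the cassette's -x end: upright tongue 18 wide, outer face 33 mm from the middle, from 3 to 56 mm above the origin (free to a finger above the rail, from 20 mm up). Slides straight inwards on a spring: 0 = out, 0.006 m = fully in (stop), 2 N rising to 8 N. A barb near its foot hooks 3.8 mm under the rail; it is clear when fully in. Cassette play in its seat: about 1.2 mm.
- orange_rear (a joint): Catch on the cassette's +x end, mirror image of the front one. Outer faces of the two: 66 mm apart when out, 54 mm when fully pinched.
- orange_front_pad (a point): Middle of the ribbed finger face of the orange front catch, on its outer face, 44 mm above the cassette's origin; moves with it.
- orange_rear_pad (a point): The same on the orange rear catch.
- blue_cassette: Tube cassette with blue top plate and catches, like the orange one in shape and size, clipped on the pump; it stays seated.
- green_cassette: Tube cassette with green top plate and catches, like the orange one in shape and size, clipped on the pump; it stays seated.
- tray: Shallow open steel drip tray, fixed on the table beside the pump, 180 (x) x 240 (y), rim 22 mm high, wall 3 mm; origin under its centre; may be turned by up to 0.3 rad.
- amber_bottle: Small closed amber glass bottle, black cap, 40 across, 95 tall, origin under its centre; a bystander.
- screwdriver: Screwdriver lying on the table between pump and tray, origin under its middle, handle to its -x; a bystander.
- carton_a: White cardboard carton with a green band, 75 x 105 x 45 tall, origin under its centre; a bystander.
- carton_b: White cardboard carton with a green band, 75 x 105 x 45 tall, origin under its centre; a bystander.
- steel_cup: Open steel cup, 84 across the rim, 85 tall, origin under its centre; a bystander.
- flask: Round glass flask standing in its cork ring, 90 across, 147 tall, origin under its centre; a bystander.

How it is judged:
On the way, in this order (a step that is already met when the one before it is completed fails the run):
1. the pump is switched off (toggle past 0.75 rad) while the orange cassette is still seated (value of joint toggle above 0.75 rad and distance of orange_cassette from where it was at the start of the episode below 0.01 m), for 0.2 s.
2. the orange cassette, both catches pinched by the fingers, is lifted free of the pump (by more than 20 mm) (value of joint each of orange_front, orange_rear above 0.004 m and contact force between the fingers and orange_cassette above 4 N and z of orange_cassette in the frame of pump above 0.1 m and contact force between orange_cassette and pump below 0.2 N), for 0.2 s.
At the end, for the whole second after the job is handed in: Toggle past 0.75 rad; orange cassette held, each catch over 4 mm in, within 65 mm (tray x) and 95 mm (tray y) of the tray's middle, 50 to 160 mm above it, within 15 degrees of level, still, free of tray and pump; other cassettes moved under 8 mm, bystanders under 30 mm (value of joint toggle above 0.75 rad and value of joint each of orange_front, orange_rear above 0.004 m and contact force between the fingers and orange_cassette above 4 N and x of orange_cassette in the frame of tray between -0.065 and 0.065 m and y of orange_cassette in the frame of tray between -0.095 and 0.095 m and z of orange_cassette in the frame of tray between 0.05 and 0.16 m and angle between orange_cassette's own z axis and vertical below 0.26 rad and linear speed of orange_cassette below 0.02 m/s and angular speed of orange_cassette below 0.2 rad/s and contact force between orange_cassette and tray below 0.1 N and contact force between orange_cassette and pump below 0.1 N and distance of each of blue_cassette, green_cassette from where it was at the start of the episode below 0.008 m and distance of each of amber_bottle, screwdriver, carton_a, carton_b, steel_cup, flask from where it was at the start of the episode below 0.03 m); the arm keeps its last pose, push and grip.
It fails at once if another cassette is moved by more than 8 mm (distance of any of blue_cassette, green_cassette from where it was at the start of the episode above 0.008 m).
It fails at once if a bystander is moved by more than 30 mm (distance of any of amber_bottle, screwdriver, carton_a, carton_b, steel_cup, flask from where it was at the start of the episode above 0.03 m).
It also fails if it takes over 51 s, if anything falls off the work surface, if the arm or the gripper's body presses on something with over 40 N, if the wrist force passes 120 N, or if a joint passes its speed limit or range.

## Working session

There is one attempt and no reset: what is moved stays moved. The work goes in short steps, Python scripts to look and compute and a tool call to move; the robot and the scene stay as the last step left them, time stands still between calls to the robot, and variables do not carry over. Pictures are saved under pics/ and viewed, at most 10 in all, crops included, and the job is handed in when it is done.

Besides the shell and the picture viewer there is one more tool, called after ">>>" by a JSON object that holds its "method" and its "body". send_rows: Moves the arm, as the interface text tells. Its arguments: {"type":"object","properties":{"moves":{"type":"array"},"squeeze":{"type":"number"}},"required":["moves"]}

```bash
mkdir -p pics; cat > h.py <<'E'
import numpy as np, cv2
from workcell import readout, grab_frame, camera_model, arm, models
def w(cam,p):
    E=np.array(camera_model(cam)["extrinsics"]); return E[:3,:3]@np.array(p)+E[:3,3]
def lm(cam,t,f='landmark_of',n=2):
    r=getattr(models,f)(cam,t)
    return [(round(d["conf"],2),np.round(w(cam,d["centre"]),4)) for d in r[:n]]
def cloud(cam,depth):
    m=camera_model(cam); v,u=np.mgrid[0:420,0:560].astype(float)
    K=np.array([[m["fx"],0,m["cx"]],[0,m["fy"],m["cy"]],[0,0,1]])
    p=cv2.undistortPoints(np.stack([u.ravel(),v.ravel()],1)[:,None],K,np.array([m["k1"],0,0,0.])).reshape(420,560,2)
    P=np.dstack([p*depth[...,None],depth]); E=np.array(m["extrinsics"])
    return P@E[:3,:3].T+E[:3,3]
E
cat > a.py <<'E'
from h import *
np.set_printoptions(suppress=True)
for c in ["scene","top"]:
    im,d=grab_frame(c); cv2.imwrite(f"pics/{c}1.png",im)
    print(c,np.round(np.array(camera_model(c)["extrinsics"])[:3,3],2))
    for t in ["pump","slot_b","toggle_tip","orange_cassette","orange_front_pad","orange_rear_pad","tray","blue_cassette","green_cassette"]: print(t,lm(c,t))
    if c=="top":
        for t in ["amber_bottle","screwdriver","carton_a","steel_cup","flask"]: print(t,lm(c,t))
o=readout.get_obs(); print(o["clock"],o["tool_pos"],o["tcp_rot"],o["opening"])
E
python3 a.py
```

```text
scene [1.24 0.5  0.76]
pump [(0.74, array([ 0.5513,  0.2477, -0.0028])), (0.5, array([ 0.7422, -0.1976,  0.0021]))]
slot_b [(0.64, array([0.5793, 0.2398, 0.0839]))]
toggle_tip [(0.49, array([0.4596, 0.2113, 0.1066]))]
orange_cassette [(0.36, array([0.7618, 0.1383, 0.0025]))]
orange_front_pad [(0.7, array([ 0.5295, -0.2055,  0.0006]))]
orange_rear_pad [(0.46, array([0.6188, 0.2771, 0.1243]))]
tray [(0.73, array([ 0.5309, -0.2068,  0.0001])), (0.72, array([ 0.742 , -0.0013, -0.0015]))]
blue_cassette [(0.9, array([0.5655, 0.191 , 0.0824])), (0.35, array([ 0.5505,  0.2492, -0.0004]))]
green_cassette [(0.76, array([0.5781, 0.2408, 0.0802])), (0.27, array([ 0.4566, -0.4755, -0.0013]))]
top [ 0.42 -0.02  1.86]
pump [(0.69, array([ 0.5527,  0.2477, -0.002 ]))]
slot_b [(0.57, array([0.5795, 0.2422, 0.0817])), (0.4, array([ 0.5368, -0.2034, -0.0007]))]
toggle_tip [(0.2, array([ 0.5542,  0.249 , -0.0025]))]
orange_cassette [(0.68, array([ 0.4627, -0.4746,  0.006 ])), (0.65, array([0.5955, 0.2812, 0.0806]))]
orange_front_pad []
orange_rear_pad []
tray [(0.95, array([ 0.5365, -0.2018,  0.0006]))]
blue_cassette [(0.61, array([ 0.5679,  0.5187, -0.0029])), (0.48, array([0.573 , 0.1986, 0.0752]))]
green_cassette [(0.46, array([0.5848, 0.2402, 0.0764]))]
amber_bottle [(0.5, array([ 0.5539,  0.25  , -0.0055])), (0.44, array([0.7431, 0.0028, 0.0014]))]
screwdriver [(0.59, array([ 0.5298, -0.0082,  0.0004]))]
carton_a [(0.84, array([ 0.4642, -0.4732,  0.0033])), (0.6, array([0.5695, 0.5217, 0.0007]))]
steel_cup [(0.26, array([ 0.5225, -0.0103, -0.0013])), (0.23, array([0.5858, 0.2437, 0.0746]))]
flask [(0.25, array([0.5842, 0.2432, 0.0793]))]
1.25 [0.18636014 0.59656141 0.23130918] [[-0.95449985  0.29821141 -0.00002229]
 [ 0.29821141  0.95449985  0.00002908]
 [ 0.00002995  0.00002111 -1.        ]] 0.08567962970161079
```

View both.

View pics/scene1.png

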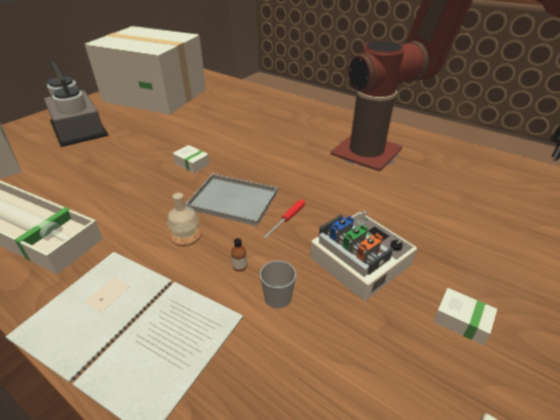

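View pics/top1.png

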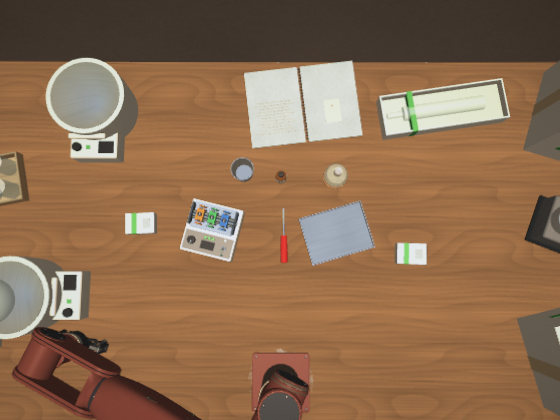

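Scene: pump sits at left (x≈0.55, y≈0.25, yaw≈-0.28), with blue (342,227), green (356,237) and orange (371,244) in the scene view. The tray is at (338,232) in the top view. Moving closer with the wrist camera.

```bash
cat >> h.py <<'E'
from scipy.spatial.transform import Rotation as R
def plan(p,yaw,n,op,roff=None):
    """rows to TCP p, tool down, tool y at world angle yaw"""
    o=readout.get_obs(); T=np.array(o["tcp_rot"]); q=np.array(o["tool_pos"])
    y=np.array([np.cos(yaw),np.sin(yaw),0]); z=np.array([0,0,-1.]); G=np.c_[np.cross(y,z),y,z]
    rv=R.from_matrix(T.T@G).as_rotvec(); dp=(np.array(p)-q)/n
    for i in range(n):
        Ti=T@R.from_rotvec(rv*i/n).as_matrix()
        print([op,[round(float(s),2) for s in Ti.T@dp*100],[round(float(s),2) for s in np.degrees(rv/n)]],end=",\n" if (i+1)%5 else "\n\n")
def st():
    o=readout.get_obs(); print(round(o["clock"],2),np.round(o["tool_pos"],4),"yaw_y",round(float(np.arctan2(o["tcp_rot"][1][1],o["tcp_rot"][0][1])),4),"tilt",np.round(np.array(o["tcp_rot"])[:2,2],4),"F",np.round(o["wrist_force"],1),"op",round(o["opening"],4),"grip",round(o["grip_force"],1),np.round(o["joint_positions"],2))
E
python3 -c "
from h import *
plan([.48,.22,.30],-.28,10,0)"
```

```text
[0, [-3.93, -2.72, -0.69], [-0.0, -0.0, 8.87]],
[0, [-4.3, -2.08, -0.69], [-0.0, -0.0, 8.87]],
[0, [-4.57, -1.39, -0.69], [-0.0, -0.0, 8.87]],
[0, [-4.73, -0.67, -0.69], [-0.0, -0.0, 8.87]],
[0, [-4.77, 0.06, -0.69], [-0.0, -0.0, 8.87]]

[0, [-4.71, 0.8, -0.69], [-0.0, -0.0, 8.87]],
[0, [-4.53, 1.52, -0.69], [-0.0, -0.0, 8.87]],
[0, [-4.24, 2.2, -0.69], [-0.0, -0.0, 8.87]],
[0, [-3.85, 2.82, -0.69], [-0.0, -0.0, 8.87]],
[0, [-3.37, 3.38, -0.69], [-0.0, -0.0, 8.87]]
```

>>> {"method": "send_rows", "body": {"moves": [[0,[-3.93,-2.72,-0.7],[0,0,8.87]],[0,[-4.3,-2.08,-0.7],[0,0,8.87]],[0,[-4.57,-1.39,-0.7],[0,0,8.87]],[0,[-4.73,-0.67,-0.7],[0,0,8.87]],[0,[-4.77,0.06,-0.7],[0,0,8.87]]]}}

```text
clock: 1.88
tool_pos: [0.3341, 0.407, 0.2667]
tcp_rot: [[-0.47, 0.883, 0.0], [0.883, 0.47, 0.0], [0.0, 0.001, -1.0]]
wrist_force: [0.4, -0.2, 0.5]
opening: 0.0003
grip_force: 0.0
```

>>> {"method": "send_rows", "body": {"moves": [[0,[-4.71,0.8,-0.7],[0,0,8.87]],[0,[-4.53,1.52,-0.7],[0,0,8.87]],[0,[-4.24,2.2,-0.7],[0,0,8.87]],[0,[-3.85,2.82,-0.7],[0,0,8.87]],[0,[-3.37,3.38,-0.7],[0,0,8.87]]]}}

```text
clock: 2.5
tool_pos: [0.4809, 0.2187, 0.3018]
tcp_rot: [[0.281, 0.96, 0.001], [0.96, -0.281, 0.0], [0.0, 0.001, -1.0]]
wrist_force: [-0.6, 1.2, -0.3]
opening: -0.0
grip_force: 0.0
```

```bash
cat > b.py <<'E'
from h import *
import sys
st(); im,d=grab_frame("wrist"); cv2.imwrite(f"pics/{sys.argv[1]}.png",im); np.save(sys.argv[1]+".npy",cloud("wrist",d))
print(np.round(np.array(camera_model("wrist")["extrinsics"]),3))
for t in ["pump","slot_b","toggle_tip","orange_cassette","orange_front_pad","orange_rear_pad","blue_cassette","green_cassette"]: print(t,lm("wrist",t))
E
python3 b.py w1
```

```text
2.5 [0.4809 0.2187 0.3018] yaw_y -0.2852 tilt [0.0007 0.0003] F [-0.6  1.2 -0.3] op -0.0 grip 0.0 [ 0.28 -0.05  1.68  0.    1.51  0.56]
[[ 0.957 -0.279 -0.082  0.506]
 [-0.291 -0.913 -0.288  0.288]
 [ 0.005  0.299 -0.954  0.445]
 [ 0.     0.     0.     1.   ]]
pump [(0.69, array([0.557 , 0.246 , 0.0023]))]
slot_b [(0.8, array([0.5839, 0.2389, 0.0799]))]
toggle_tip [(0.44, array([0.4617, 0.2101, 0.1028])), (0.19, array([0.584 , 0.2393, 0.0803]))]
orange_cassette [(0.97, array([0.5947, 0.2855, 0.0753]))]
orange_front_pad [(0.72, array([0.5581, 0.2952, 0.1227]))]
orange_rear_pad [(0.63, array([7.617e-01, 1.488e-01, 6.000e-04])), (0.52, array([0.618 , 0.279 , 0.1201]))]
blue_cassette [(0.88, array([0.571 , 0.2017, 0.08  ]))]
green_cassette [(0.93, array([0.5812, 0.2454, 0.0782])), (0.43, array([0.456 , 0.2125, 0.1038]))]
```

View pics/w1.png

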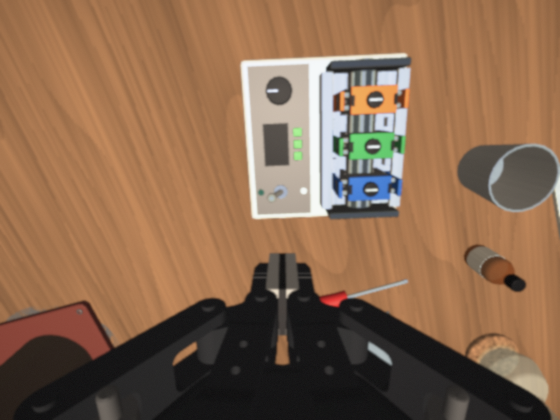

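The wrist view shows the orange cassette at (375,99), green at (372,146) and blue at (371,188). The toggle ball is at (272,197), leaning to the front. Next I'll refine the geometry from the depth data.

```bash
cat > c.py <<'E'
from h import *
import sys
n=sys.argv[1]; im=cv2.imread(f"pics/{n}.png"); P=np.load(n+".npy")
hsv=cv2.cvtColor(im,cv2.COLOR_BGR2HSV); C={}
for t in ["orange","green","blue"]:
    r=models.cut_out("wrist",t+"_cassette")
    m=r[0]["mask"]; h={"orange":(5,20),"green":(50,75),"blue":(100,120)}[t]
    mm=m&(hsv[...,0]>=h[0])&(hsv[...,0]<=h[1])&(hsv[...,1]>150)&(P[...,2]>.12)
    q=P[mm]; rc=cv2.minAreaRect((q[:,:2]*1000).astype(np.float32)); C[t]=np.array(rc[0])/1000
    print(t,round(r[0]["conf"],2),mm.sum(),np.round(q.mean(0),4),"z",np.round(np.percentile(q[:,2],[5,50,95]),4),"rect",np.round(rc[0],1),np.round(rc[1],1),round(rc[2],1))
d=C["orange"]-C["blue"]; print("row yaw",np.arctan2(-d[0],d[1]),"len",np.linalg.norm(d), "mid", (C["orange"]+C["blue"])/2)
r=models.cut_out("wrist","toggle")
for x in r[:2]:
    q=P[x["mask"]&(P[...,2]>.08)]
    if len(q): print("toggle",round(x["conf"],2),x["mask"].sum(),np.round(q.mean(0),4),np.round(q[q[:,2].argmax()],4),np.round(np.c_[q.min(0),q.max(0)],4).tolist())
q=P[(P[...,2]>.06)&(P[...,2]<.11)&(np.hypot(P[...,0]-.552,P[...,1]-.248)<.16)]
rc=cv2.minAreaRect((q[:,:2]*1000).astype(np.float32)); print("housing",rc)
E
python3 c.py w1
```

```text
orange 0.83 1102 [0.5975 0.2767 0.1361] z [0.1329 0.1357 0.1375] rect [569.2 283.4] [ 24.7 124.7] 77.2c.py:10: RuntimeWarning: Mean of empty slice.
  print(t,round(r[0]["conf"],2),mm.sum(),np.round(q.mean(0),4),"z",np.round(np.percentile(q[:,2],[5,50,95]),4),"rect",np.round(rc[0],1),np.round(rc[1],1),round(rc[2],1))
  ret = um.true_divide(
Traceback (most recent call last):
  File "c.py", line 10, in <module>
    print(t,round(r[0]["conf"],2),mm.sum(),np.round(q.mean(0),4),"z",np.round(np.percentile(q[:,2],[5,50,95]),4),"rect",np.round(rc[0],1),np.round(rc[1],1),round(rc[2],1))
                                                                              ~~~~~~~~~~~~~^^^^^^^^^^^^^^^^^^
IndexError: index -1 is out of bounds for axis 0 with size 0
```

```bash
cat > c.py <<'E'
from h import *
import sys
n=sys.argv[1]; im=cv2.imread(f"pics/{n}.png"); P=np.load(n+".npy")
hsv=cv2.cvtColor(im,cv2.COLOR_BGR2HSV); C={}
near=np.hypot(P[...,0]-.582,P[...,1]-.24)<.1
for t in ["orange","green","blue"]:
    h={"orange":(3,22),"green":(45,80),"blue":(95,125)}[t]
    mm=near&(hsv[...,0]>=h[0])&(hsv[...,0]<=h[1])&(hsv[...,1]>140)&(P[...,2]>.126)&(P[...,2]<.142)
    if mm.sum()<20: print(t,mm.sum()); continue
    mm=cv2.morphologyEx(mm.astype(np.uint8),cv2.MORPH_OPEN,np.ones((2,2)))>0
    q=P[mm]; rc=cv2.minAreaRect((q[:,:2]*1000).astype(np.float32)); C[t]=np.array(rc[0])/1000
    print(t,mm.sum(),np.round(q.mean(0),4),"z",np.round(np.percentile(q[:,2],[5,50,95]),4),"rect",np.round(rc[0],1),np.round(rc[1],1),round(rc[2],1))
d=C["orange"]-C["blue"]; print("row yaw",np.arctan2(-d[0],d[1]),"len",np.linalg.norm(d), "mid", (C["orange"]+C["blue"])/2)
q=P[(P[...,2]>.084)&(P[...,2]<.12)&(np.hypot(P[...,0]-.466,P[...,1]-.212)<.022)]
print("toggle",len(q),np.round(q.mean(0),4),np.round(q[q[:,2]>.098].mean(0),4),np.round(np.c_[q.min(0),q.max(0)],4).tolist())
q=P[(P[...,2]>.066)&(P[...,2]<.078)&(np.hypot(P[...,0]-.552,P[...,1]-.248)<.16)]
rc=cv2.minAreaRect((q[:,:2]*1000).astype(np.float32)); print("housing",rc, np.median(q[:,2]))
E
python3 c.py w1
```

```text
orange 1156 [0.5988 0.2755 0.1341] z [0.1336 0.1357 0.1379] rect [596.2 275.9] [ 25.7 180.5] 77.0
green 5
blue 847 [0.5759 0.1919 0.1363] z [0.1343 0.1358 0.1385] rect [543.4 220.1] [ 45.6 147.1] 46.0
row yaw -0.7579993109573756 len 0.07681346648302258 mid [0.56976138 0.2479854 ]
toggle 100 [0.4717 0.205  0.1015] [0.4698 0.2054 0.1061] [[0.4646, 0.4797], [0.1995, 0.2098], [0.0844, 0.1094]]
housing ((546.8724975585938, 244.60009765625), (190.02378845214844, 189.55072021484375), 75.64218139648438) 0.07330904668469343
```

Three estimates agree: pump yaw is about -0.25, its origin about (0.557, 0.242), and the toggle ball about (0.467, 0.205). I'll descend in front of the toggle with the fingers shut.

```bash
cat >> h.py <<'E'
YAW=-.2506; O=np.array([.5566,.2421])
def pw(x,y,z):
    c,s=np.cos(YAW),np.sin(YAW); return [O[0]+x*c-y*s,O[1]+x*s+y*c,z]
E
python3 -c "
from h import *
plan(pw(-.110,-.058,.30),YAW,2,0);print(pw(-.110,-.058,.09))"
```

```text
[0, [-0.97, -2.0, 0.06], [-0.01, -0.0, -0.79]],
[0, [-0.94, -2.02, 0.06], [-0.01, -0.0, -0.79]],
[np.float64(0.43565283625250795), np.float64(0.21319007814888874), 0.09]
```

>>> {"method": "send_rows", "body": {"moves": [[0,[-0.97,-2.0,0],[0,0,-0.8]],[0,[-0.94,-2.02,0],[0,0,-0.8]],[0,[0,0,5.5],[0,0,0]],[0,[0,0,5.5],[0,0,0]],[0,[0,0,5.5],[0,0,0]]]}}

```text
clock: 3.68
tool_pos: [0.436, 0.2129, 0.1351]
tcp_rot: [[0.248, 0.969, 0.001], [0.969, -0.248, 0.0], [0.001, 0.001, -1.0]]
wrist_force: [1.3, 0.1, -0.1]
opening: 0.0001
grip_force: 0.0
```

```bash
python3 b.py w2 && python3 -c "
from h import *
P=np.load('w2.npy')
q=P[(P[...,2]>.084)&(P[...,2]<.115)&(np.hypot(P[...,0]-.4665,P[...,1]-.2054)<.02)]
print(len(q),np.round(q.mean(0),4),np.round(np.c_[q.min(0),q.max(0)],4).tolist());plan(pw(-.11,-.058,.09),YAW,2,0)"
```

```text
3.67 [0.436  0.2129 0.1351] yaw_y -0.251 tilt [0.0014 0.0005] F [ 1.3  0.1 -0.1] op 0.0001 grip 0.0 [ 0.29 -0.02  1.98  0.    1.19  0.54]
[[ 0.969 -0.234 -0.084  0.452]
 [-0.249 -0.924 -0.291  0.285]
 [-0.009  0.303 -0.953  0.269]
 [ 0.     0.     0.     1.   ]]
pump [(0.76, array([ 0.5489,  0.2475, -0.0058]))]
slot_b []
toggle_tip [(0.55, array([0.4623, 0.2088, 0.1073]))]
orange_cassette [(0.56, array([0.5969, 0.2834, 0.0837]))]
orange_front_pad [(0.93, array([0.5626, 0.2933, 0.1271]))]
orange_rear_pad []
blue_cassette [(0.55, array([0.5738, 0.1984, 0.0853]))]
green_cassette [(0.83, array([0.5827, 0.2422, 0.0833]))]
263 [0.4602 0.2089 0.096 ] [[0.4545, 0.4668], [0.2028, 0.2133], [0.084, 0.1004]]
[0, [-0.03, -0.12, 2.45], [0.11, -0.07, -0.04]],
[0, [-0.02, -0.12, 2.45], [0.11, -0.07, -0.04]],
```

View pics/w2.png

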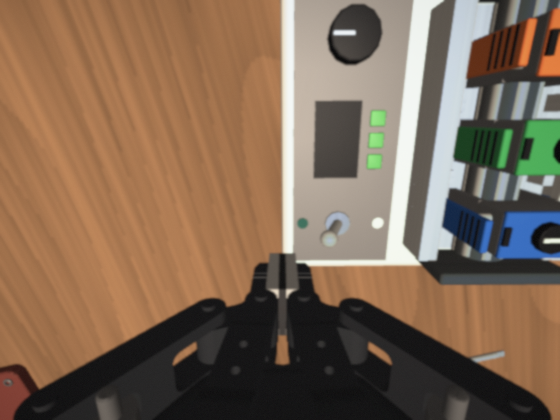

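Ball at (330,239). The two wrist readings differ because the arm was still settling during them, so I'll re-measure with it stationary.

```bash
python3 b.py w3 && cat > t.py <<'E'
from h import *
import sys
P=np.load(sys.argv[1]+'.npy')
q=P[(P[...,2]>.085)&(P[...,2]<.115)&(np.hypot(P[...,0]-.467,P[...,1]-.2065)<.025)]
print(len(q),np.round(q.mean(0),4),np.round(np.c_[q.min(0),q.max(0)],4).tolist())
q=P[(P[...,2]>.066)&(P[...,2]<.078)&(np.hypot(P[...,0]-.552,P[...,1]-.248)<.16)]
rc=cv2.minAreaRect((q[:,:2]*1000).astype(np.float32)); print("housing",rc, np.median(q[:,2]))
E
python3 t.py w3
```

```text
4.12 [0.438  0.213  0.1389] yaw_y -0.252 tilt [0.0044 0.0013] F [ 0.1 -0.8 -0.1] op 0.0002 grip 0.0 [ 0.29 -0.03  1.97  0.    1.19  0.54]
[[ 0.968 -0.239 -0.07   0.456]
 [-0.249 -0.925 -0.287  0.286]
 [ 0.004  0.296 -0.955  0.281]
 [ 0.     0.     0.     1.   ]]
pump [(0.61, array([0.5553, 0.2503, 0.0009]))]
slot_b []
toggle_tip [(0.68, array([0.4605, 0.2106, 0.1028]))]
orange_cassette [(0.88, array([0.5916, 0.2806, 0.0735]))]
orange_front_pad [(0.72, array([0.5551, 0.2888, 0.1209]))]
orange_rear_pad []
blue_cassette [(0.85, array([0.5684, 0.1961, 0.078 ]))]
green_cassette [(0.81, array([0.5798, 0.2394, 0.0757]))]
297 [0.4662 0.2104 0.1016] [[0.4596, 0.4748], [0.2042, 0.2146], [0.0853, 0.1081]]
housing ((534.4105834960938, 246.12802124023438), (177.75003051757812, 175.95750427246094), 75.93696594238281) 0.07206218892276911
```

>>> {"method": "send_rows", "body": {"moves": [[0,[0,-1.0,0],[0,0,0]],[0,[0,0,2.5],[0,0,0]],[0,[0,0,2.4],[0,0,0]],[0,[0,0,0],[0,0,0]],[0,[0,0,0],[0,0,0]]]}}

```text
clock: 5.2
tool_pos: [0.4267, 0.2152, 0.088]
tcp_rot: [[0.249, 0.968, 0.001], [0.968, -0.249, 0.0], [0.0, 0.0, -1.0]]
wrist_force: [1.0, -0.4, 0.3]
opening: 0.0002
grip_force: 0.0
```

>>> {"method": "send_rows", "body": {"moves": [[0,[0,1.0,0],[0,0,0]],[0,[0,1.0,0],[0,0,0]],[0,[0,1.0,0],[0,0,0]],[0,[0,0,0],[0,0,0]]]}}

```text
clock: 5.7
tool_pos: [0.4568, 0.2071, 0.0875]
tcp_rot: [[0.25, 0.968, 0.001], [0.968, -0.25, 0.0], [0.0, 0.001, -1.0]]
wrist_force: [0.5, -0.5, 0.8]
opening: 0.0001
grip_force: 0.0
```

>>> {"method": "send_rows", "body": {"moves": [[0,[0,0.8,0],[0,0,0]],[0,[0,0.7,0],[0,0,0]],[0,[0,0,0],[0,0,0]]]}}

```text
clock: 6.08
tool_pos: [0.4688, 0.2038, 0.0868]
tcp_rot: [[0.25, 0.968, -0.004], [0.968, -0.25, 0.0], [-0.001, -0.004, -1.0]]
wrist_force: [-5.9, 2.1, 2.8]
opening: 0.0001
grip_force: 3.5
```

```bash
python3 b.py w4; python3 t.py w4
```

```text
6.08 [0.4688 0.2038 0.0868] yaw_y -0.2523 tilt [-0.004   0.0002] F [-5.9  2.1  2.8] op 0.0001 grip 3.5 [0.25 0.11 1.94 0.   1.09 0.51]
[[ 0.968 -0.237 -0.078  0.489]
 [-0.25  -0.924 -0.288  0.277]
 [-0.003  0.298 -0.954  0.229]
 [ 0.     0.     0.     1.   ]]
pump [(0.8, array([0.5557, 0.2486, 0.0009]))]
slot_b []
toggle_tip [(0.68, array([0.4847, 0.207 , 0.1032]))]
orange_cassette [(0.72, array([0.5959, 0.2816, 0.0778]))]
orange_front_pad [(0.66, array([0.5597, 0.2915, 0.124 ]))]
orange_rear_pad []
blue_cassette [(0.97, array([0.5725, 0.1998, 0.079 ]))]
green_cassette [(0.72, array([0.5788, 0.2401, 0.0797]))]
1871 [0.4755 0.2108 0.1031] [[0.4574, 0.4919], [0.1989, 0.2164], [0.0851, 0.115]]
housing ((527.56787109375, 238.74462890625), (158.98007202148438, 165.9119415283203), 75.81536865234375) 0.07259063707352492
```

View pics/w4.png

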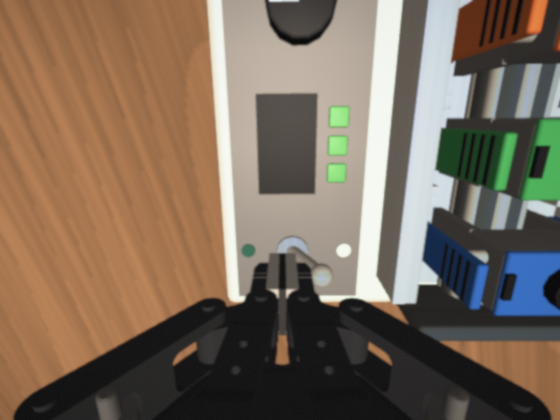

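The ball now leans to the cassettes at (321,275), and the 6 N push suggests the end stop. I'll press slightly more, then retreat up.

>>> {"method": "send_rows", "body": {"moves": [[0,[0,0.3,0],[0,0,0]],[0,[0,0,0],[0,0,0]]]}}

```text
clock: 6.78
tool_pos: [0.4692, 0.2037, 0.0866]
tcp_rot: [[0.249, 0.968, -0.009], [0.968, -0.249, 0.001], [-0.002, -0.009, -1.0]]
wrist_force: [-15.5, 3.9, 9.7]
opening: -0.0001
grip_force: 8.9
```

>>> {"method": "send_rows", "body": {"moves": [[0,[0,-1.0,0],[0,0,0]],[0,[0,-1.0,-2.0],[0,0,0]],[0,[0,0,-5],[0,0,0]],[1,[0,0,-5],[0,0,0]],[1,[0,0,-1],[0,0,0]]]}}

```text
clock: 7.4
tool_pos: [0.4565, 0.2085, 0.2219]
tcp_rot: [[0.25, 0.968, 0.009], [0.968, -0.25, 0.002], [0.004, 0.008, -1.0]]
wrist_force: [-0.1, 0.4, 0.2]
opening: 0.0357
grip_force: 0.0
```

```bash
sed -i 's/^YAW=.*/YAW=-.25; O=np.array([.552,.247])/' h.py; python3 -c "
from h import *
plan(pw(-.005,.015,.27),YAW,2,1)"
```

```text
[1, [3.82, 3.91, -2.36], [0.23, -0.11, -0.06]],
[1, [3.81, 3.91, -2.38], [0.23, -0.11, -0.06]],
```

>>> {"method": "send_rows", "body": {"moves": [[1,[3.8,3.9,-2.4],[0,0,0]],[1,[3.8,3.9,-2.4],[0,0,0]],[1,[0,0,0],[0,0,0]],[1,[0,0,0],[0,0,0]],[1,[0,0,0],[0,0,0]]]}}

```text
clock: 8.02
tool_pos: [0.5469, 0.2614, 0.2642]
tcp_rot: [[0.25, 0.968, -0.002], [0.968, -0.25, -0.001], [-0.001, -0.002, -1.0]]
wrist_force: [-0.4, -0.1, -1.0]
opening: 0.0857
grip_force: 0.0
```

```bash
python3 b.py w5; python3 t.py w5; python3 c.py w5
```

```text
8.03 [0.5469 0.2614 0.2642] yaw_y -0.2524 tilt [-0.0018 -0.0008] F [-0.4 -0.1 -1. ] op 0.0857 grip 0.0 [ 0.32  0.16  1.54 -0.    1.45  0.57]
[[ 0.968 -0.238 -0.075  0.567]
 [-0.25  -0.924 -0.289  0.335]
 [-0.001  0.298 -0.954  0.407]
 [ 0.     0.     0.     1.   ]]
pump [(0.68, array([0.5573, 0.2494, 0.0025]))]
slot_b [(0.9, array([0.5845, 0.2403, 0.0801])), (0.65, array([0.5723, 0.2001, 0.0827]))]
toggle_tip [(0.48, array([0.4858, 0.2055, 0.1083]))]
orange_cassette [(0.71, array([0.5967, 0.2829, 0.0813]))]
orange_front_pad [(0.55, array([0.5599, 0.2917, 0.1253]))]
orange_rear_pad [(0.53, array([0.6262, 0.2734, 0.1206])), (0.29, array([0.5817, 0.2423, 0.0822]))]
blue_cassette [(0.57, array([0.5746, 0.2015, 0.0795]))]
green_cassette [(0.8, array([0.5815, 0.2409, 0.0831]))]
96 [0.4861 0.2061 0.0998] [[0.4779, 0.492], [0.1991, 0.2095], [0.085, 0.1077]]
housing ((543.0256958007812, 250.4224853515625), (188.8149871826172, 190.49488830566406), 75.5121841430664) 0.07276509891483177
orange 1203 [0.5939 0.283  0.1356] z [0.1336 0.135  0.1373] rect [586.7 287.3] [44.  94.1] 47.9
green 4
blue 894 [0.5728 0.197  0.1346] z [0.1014 0.1349 0.1372] rect [586. 246.] [167.3  73.1] 78.7
row yaw -0.016815945451109267 len 0.04129227608347952 mid [0.58636377 0.26666412]
toggle 54 [0.4832 0.2071 0.0951] [0.4854 0.2059 0.1043] [[0.4779, 0.4869], [0.2016, 0.21], [0.0843, 0.1076]]
housing ((543.0256958007812, 250.4224853515625), (188.8149871826172, 190.49488830566406), 75.5121841430664) 0.07276509891483177
```

View pics/w5.png

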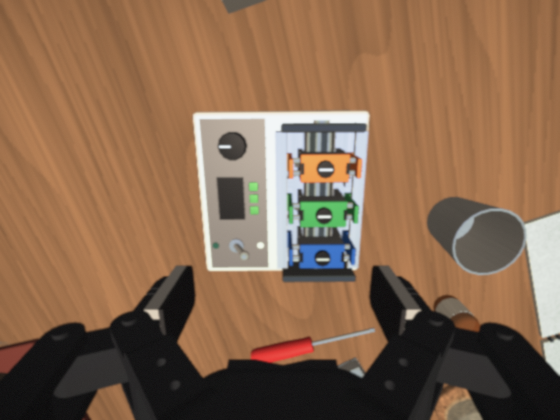

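The toggle is off (ball at (244,257)) and the orange cassette sits at (325,168). I get its centre as about (0.594, 0.283), so I'll move over it.

```bash
python3 -c "
from h import *
plan([.5937,.283,.16],-.252,3,1)"
```

```text
[1, [1.06, 1.3, 3.52], [0.0, -0.0, -0.0]],
[1, [1.06, 1.3, 3.52], [0.0, -0.0, -0.0]],
[1, [1.06, 1.3, 3.52], [0.0, -0.0, -0.0]],
```

>>> {"method": "send_rows", "body": {"moves": [[1,[1.6,2.0,2.0],[0,0,0]],[1,[1.6,1.9,4.0],[0,0,0]],[1,[0,0,4.5],[0,0,0]],[1,[0,0,0],[0,0,0]],[1,[0,0,0],[0,0,0]]]}}

```text
clock: 9.1
tool_pos: [0.5946, 0.2836, 0.1621]
tcp_rot: [[0.249, 0.968, 0.002], [0.968, -0.249, 0.001], [0.001, 0.001, -1.0]]
wrist_force: [-0.4, 0.2, 0.1]
opening: 0.0855
grip_force: 0.0
```

```bash
python3 b.py w6; python3 -c "
from h import *
im=cv2.imread('pics/w6.png'); P=np.load('w6.npy'); h=cv2.cvtColor(im,cv2.COLOR_BGR2HSV)
m=(h[...,0]>=3)&(h[...,0]<=22)&(h[...,1]>140)&(P[...,2]>.11)&(P[...,2]<.142)&(np.hypot(P[...,0]-.594,P[...,1]-.283)<.045)
q=(P[m]-[.594,.283,0]); c,s=np.cos(-.252),np.sin(-.252); a=q[:,0]*c+q[:,1]*s; b=-q[:,0]*s+q[:,1]*c
print(len(a),np.percentile(a,[0,1,5,95,99,100]).round(4),np.percentile(b,[1,5,50,95,99]).round(4))
plan([.5937,.283,.107],-.252,2,1)"
```

```text
9.1 [0.5946 0.2836 0.1621] yaw_y -0.2521 tilt [0.0017 0.0006] F [-0.4  0.2  0.1] op 0.0855 grip 0.0 [ 0.33  0.35  1.5  -0.    1.29  0.58]
[[ 0.968 -0.239 -0.07   0.614]
 [-0.25  -0.925 -0.287  0.357]
 [ 0.004  0.296 -0.955  0.306]
 [ 0.     0.     0.     1.   ]]
pump [(0.85, array([5.557e-01, 2.510e-01, 4.000e-04]))]
slot_b [(0.67, array([0.5845, 0.2392, 0.0813])), (0.59, array([ 0.7434, -0.0013,  0.003 ]))]
toggle_tip [(0.49, array([0.4876, 0.2049, 0.102 ]))]
orange_cassette [(0.8, array([0.5969, 0.282 , 0.0782]))]
orange_front_pad [(0.6, array([0.5597, 0.2932, 0.12  ])), (0.6, array([0.6246, 0.2751, 0.1239]))]
orange_rear_pad [(0.88, array([0.6268, 0.2728, 0.1191]))]
blue_cassette [(0.78, array([0.5726, 0.1979, 0.0792]))]
green_cassette [(0.82, array([0.5789, 0.2444, 0.0768]))]
2649 [-0.0328 -0.032  -0.0304  0.0291  0.0308  0.0315] [-0.0123 -0.0111  0.0026  0.012   0.0125]
[1, [-0.02, -0.01, 2.7], [0.02, -0.01, -0.01]],
[1, [-0.02, -0.01, 2.7], [0.02, -0.01, -0.01]],
```

View pics/w6.png

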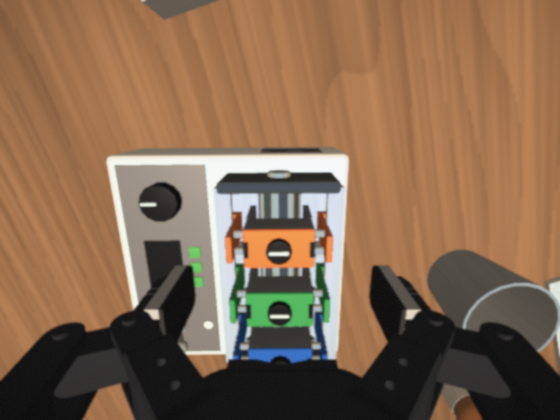

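Measured extents are symmetric about (0.594, 0.283), with the orange cassette at (279,248) and the open fingers at (175,300) and (395,300). I'll descend straight and pinch.

>>> {"method": "send_rows", "body": {"moves": [[1,[0,0,2.0],[0,0,0]],[1,[0,0,2.0],[0,0,0]],[1,[-0.05,-0.05,1.4],[0,0,0]],[1,[0,0,0],[0,0,0]]]}}

```text
clock: 10.05
tool_pos: [0.5916, 0.2824, 0.1034]
tcp_rot: [[0.25, 0.968, -0.004], [0.968, -0.25, -0.001], [-0.003, -0.004, -1.0]]
wrist_force: [-0.8, -0.4, 1.1]
opening: 0.0852
grip_force: 0.0
```

>>> {"method": "send_rows", "body": {"moves": [[0.6,[0,0,0],[0,0,0]],[0.6,[0,0,0],[0,0,0]],[0,[0,0,0],[0,0,0]],[0,[0,0,0],[0,0,0]],[0,[0,0,0],[0,0,0]]], "squeeze": 35}}

```text
clock: 10.68
tool_pos: [0.5949, 0.2836, 0.1096]
tcp_rot: [[0.249, 0.968, 0.004], [0.968, -0.249, 0.002], [0.002, 0.004, -1.0]]
wrist_force: [-2.9, -0.1, 7.7]
opening: 0.0505
grip_force: 38.1
```

>>> {"method": "send_rows", "body": {"moves": [[0,[0,0,0],[0,0,0]],[0,[0,0,0],[0,0,0]]]}}

```text
clock: 10.92
tool_pos: [0.5949, 0.2836, 0.1096]
tcp_rot: [[0.249, 0.968, 0.004], [0.968, -0.25, 0.002], [0.003, 0.004, -1.0]]
wrist_force: [-3.4, -0.3, 7.8]
opening: 0.0507
grip_force: 38.1
```

```bash
python3 -c "
from h import *
st()"
```

```text
10.93 [0.5949 0.2836 0.1096] yaw_y -0.2522 tilt [0.0041 0.0015] F [-3.4 -0.3  7.8] op 0.0507 grip 38.1 [0.33 0.4  1.54 0.   1.2  0.58]
```

>>> {"method": "send_rows", "body": {"moves": [[0,[0,0,-0.5],[0,0,0]],[0,[0,0,-0.5],[0,0,0]],[0,[0,0,0],[0,0,0]]]}}

```text
clock: 11.3
tool_pos: [0.5936, 0.2831, 0.1169]
tcp_rot: [[0.25, 0.968, 0.001], [0.968, -0.25, 0.0], [0.001, 0.001, -1.0]]
wrist_force: [0.4, -0.1, -1.0]
opening: 0.0504
grip_force: 36.9
```

```bash
python3 -c "
from h import *
st(); im,d=grab_frame('wrist'); cv2.imwrite('pics/w7.png',im); im,d=grab_frame('scene'); cv2.imwrite('pics/s2.png',cv2.resize(im[190:300,290:430],None,fx=4,fy=4))
print(lm('wrist','orange_cassette'),lm('scene','orange_cassette'))"
```

```text
11.3 [0.5936 0.2831 0.1169] yaw_y -0.2522 tilt [0.0009 0.0003] F [ 0.4 -0.1 -1. ] op 0.0504 grip 36.9 [0.33 0.39 1.53 0.   1.21 0.58]
[(0.9, array([0.5925, 0.2821, 0.0856]))] [(0.53, array([0.591 , 0.2811, 0.084 ]))]
```

View pics/w7.png

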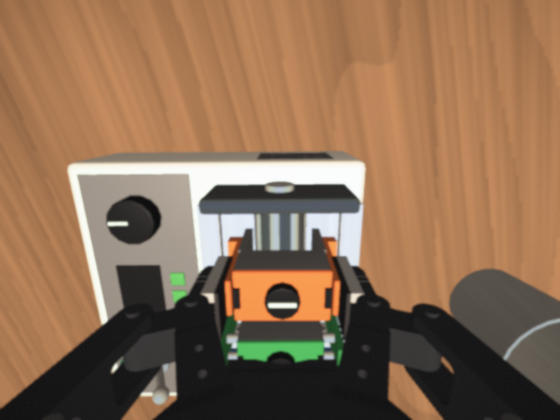

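The orange cassette (283,300) is held between the fingers and rising, with green (281,345) left behind. I'll lift on.

>>> {"method": "send_rows", "body": {"moves": [[0,[0,0,-1.5],[0,0,0]],[0,[0,0,-2],[0,0,0]],[0,[0,0,-2.5],[0,0,0]],[0,[0,0,-3],[0,0,0]],[0,[0,0,-3],[0,0,0]]]}}

```text
clock: 12.12
tool_pos: [0.5937, 0.2831, 0.2394]
tcp_rot: [[0.249, 0.968, 0.002], [0.968, -0.249, 0.001], [0.001, 0.002, -1.0]]
wrist_force: [-0.4, -0.6, -1.5]
opening: 0.0501
grip_force: 36.9
```

>>> {"method": "send_rows", "body": {"moves": [[0,[0,0,-3],[0,0,0]],[0,[0,0,-1],[0,0,0]],[0,[0,0,0],[0,0,0]],[0,[0,0,0],[0,0,0]]]}}

```text
clock: 12.62
tool_pos: [0.5926, 0.2827, 0.2747]
tcp_rot: [[0.25, 0.968, -0.002], [0.968, -0.25, -0.001], [-0.001, -0.002, -1.0]]
wrist_force: [0.4, 0.0, -0.4]
opening: 0.0503
grip_force: 36.9
```

```bash
python3 -c "
from h import *
st(); im,d=grab_frame('top'); P=cloud('top',d)
r=models.cut_out('top','tray'); print(r[0]['conf'],lm('top','tray'),lm('top','flask'),lm('top','orange_cassette'))
q=P[r[0]['mask']]; print(cv2.minAreaRect((q[:,:2]*1000).astype(np.float32)))
im,d=grab_frame('scene'); print(lm('scene','tray'),lm('scene','blue_cassette'),lm('scene','green_cassette'),lm('scene','orange_cassette'))
plan([.535,-.204,.27],-.252,13,0)"
```

```text
12.62 [0.5926 0.2827 0.2747] yaw_y -0.2522 tilt [-0.0022 -0.0007] F [ 0.4  0.  -0.4] op 0.0503 grip 36.9 [0.33 0.27 1.38 0.   1.49 0.58]
0.73 [(0.94, array([ 5.386e-01, -2.030e-01,  2.000e-04])), (0.23, array([0.5743, 0.197 , 0.0759]))] [] [(0.52, array([ 0.5374, -0.2012,  0.0018])), (0.4, array([ 0.7435, -0.1978,  0.0014]))]
((524.947509765625, -158.52880859375), (180.17897033691406, 332.42828369140625), 16.447677612304688)
[(0.69, array([ 0.532 , -0.2065, -0.0021])), (0.57, array([0.613 , 0.2771, 0.2903]))] [(0.8, array([0.5668, 0.1944, 0.0824]))] [(0.71, array([0.5756, 0.2373, 0.079 ]))] [(0.81, array([0.5915, 0.2781, 0.2458]))]
[0, [-3.74, 0.5, 0.05], [-0.0, 0.0, -0.0]],
[0, [-3.74, 0.5, 0.05], [-0.0, 0.0, -0.0]],
[0, [-3.74, 0.5, 0.05], [-0.0, 0.0, -0.0]],
[0, [-3.74, 0.5, 0.05], [-0.0, 0.0, -0.0]],
[0, [-3.74, 0.5, 0.05], [-0.0, 0.0, -0.0]]

[0, [-3.74, 0.5, 0.05], [-0.0, 0.0, -0.0]],
[0, [-3.74, 0.5, 0.05], [-0.0, 0.0, -0.0]],
[0, [-3.74, 0.5, 0.05], [-0.0, 0.0, -0.0]],
[0, [-3.74, 0.5, 0.05], [-0.0, 0.0, -0.0]],
[0, [-3.74, 0.5, 0.05], [-0.0, 0.0, -0.0]]

[0, [-3.74, 0.5, 0.05], [-0.0, 0.0, -0.0]],
[0, [-3.74, 0.5, 0.05], [-0.0, 0.0, -0.0]],
[0, [-3.74, 0.5, 0.05], [-0.0, 0.0, -0.0]],
```

>>> {"method": "send_rows", "body": {"moves": [[0,[-2.2,0.3,0],[0,0,0]],[0,[-3.8,0.5,0],[0,0,0]],[0,[-3.8,0.5,0],[0,0,0]],[0,[-3.8,0.5,0],[0,0,0]],[0,[-3.8,0.5,0],[0,0,0]]]}}

```text
clock: 13.75
tool_pos: [0.5716, 0.1064, 0.2765]
tcp_rot: [[0.25, 0.968, 0.0], [0.968, -0.25, -0.001], [-0.0, 0.0, -1.0]]
wrist_force: [-0.5, 0.2, -1.3]
opening: 0.0503
grip_force: 36.9
```

>>> {"method": "send_rows", "body": {"moves": [[0,[-3.8,0.5,0],[0,0,0]],[0,[-3.8,0.5,0],[0,0,0]],[0,[-3.8,0.5,0],[0,0,0]],[0,[-3.8,0.5,0],[0,0,0]],[0,[-3.8,0.5,0],[0,0,0]]]}}

```text
clock: 14.38
tool_pos: [0.548, -0.0837, 0.2766]
tcp_rot: [[0.25, 0.968, 0.0], [0.968, -0.25, -0.001], [-0.0, 0.001, -1.0]]
wrist_force: [-0.6, -0.5, -0.7]
opening: 0.0502
grip_force: 36.9
```

>>> {"method": "send_rows", "body": {"moves": [[0,[-3.8,0.5,0],[0,0,0]],[0,[-3.8,0.5,0],[0,0,0]],[0,[-3.8,0.5,0],[0,0,0]],[0,[-0.8,0.1,0],[0,0,0]],[0,[0,0,0],[0,0,0]]]}}

```text
clock: 15.0
tool_pos: [0.5334, -0.2043, 0.2763]
tcp_rot: [[0.251, 0.968, -0.0], [0.968, -0.251, 0.0], [0.0, -0.0, -1.0]]
wrist_force: [0.2, 0.8, -1.1]
opening: 0.0501
grip_force: 36.9
```

>>> {"method": "send_rows", "body": {"moves": [[0,[0,0,3],[0,0,0]],[0,[0,0,4],[0,0,0]],[0,[0,0,4],[0,0,0]],[0,[0,0,2],[0,0,0]],[0,[0,0,0.5],[0,0,0]]]}}

```text
clock: 15.62
tool_pos: [0.5335, -0.2026, 0.1403]
tcp_rot: [[0.249, 0.969, -0.002], [0.969, -0.249, 0.001], [0.001, -0.002, -1.0]]
wrist_force: [-0.4, -0.3, -1.3]
opening: 0.0504
grip_force: 36.9
```

>>> {"method": "send_rows", "body": {"moves": [[0,[0,0,0],[0,0,0]],[0,[0,0,0],[0,0,0]],[0,[0,0,0],[0,0,0]],[0,[0,0,0],[0,0,0]],[0,[0,0,0],[0,0,0]]]}}

```text
clock: 16.25
tool_pos: [0.5341, -0.2037, 0.1415]
tcp_rot: [[0.25, 0.968, 0.0], [0.968, -0.25, -0.0], [-0.0, 0.0, -1.0]]
wrist_force: [0.7, -0.4, -1.2]
opening: 0.05
grip_force: 36.9
```

```bash
python3 -c "
from h import *
st(); im,d=grab_frame('scene'); cv2.imwrite('pics/s3.png',im)
for t in ['tray','blue_cassette','green_cassette','orange_cassette','orange_front_pad','orange_rear_pad','toggle_tip']: print(t,lm('scene',t))
im,d=grab_frame('wrist'); print(lm('wrist','orange_cassette'),lm('wrist','tray'),lm('wrist','orange_front_pad'),lm('wrist','orange_rear_pad'))
st()"
```

```text
16.25 [ 0.5341 -0.2037  0.1415] yaw_y -0.2522 tilt [ 0.0002 -0.0001] F [ 0.7 -0.4 -1.2] op 0.05 grip 36.9 [-0.5   0.17  1.75  0.    1.21 -0.25]
tray [(0.89, array([ 0.5316, -0.2062, -0.0021]))]
blue_cassette [(0.85, array([0.566 , 0.1924, 0.0853])), (0.46, array([ 0.5304, -0.2056, -0.0009]))]
green_cassette [(0.92, array([0.5791, 0.2401, 0.0803]))]
orange_cassette [(0.57, array([ 0.5353, -0.2066,  0.1125]))]
orange_front_pad []
orange_rear_pad [(0.58, array([ 0.5545, -0.2096,  0.1574]))]
toggle_tip [(0.58, array([0.4787, 0.2007, 0.1096]))]
[(0.63, array([ 0.5348, -0.2026,  0.1092]))] [(0.64, array([ 0.5346, -0.2045,  0.0027])), (0.15, array([ 7.417e-01, -2.031e-01, -1.000e-04]))] [(0.64, array([ 0.5058, -0.1984,  0.1554]))] [(0.94, array([ 0.5589, -0.2131,  0.1511]))]
16.9 [ 0.534  -0.2036  0.1413] yaw_y -0.2522 tilt [-0.0001  0.    ] F [-0.6 -0.8 -0.3] op 0.0501 grip 36.9 [-0.5   0.17  1.75 -0.    1.21 -0.25]
```

View pics/s3.png

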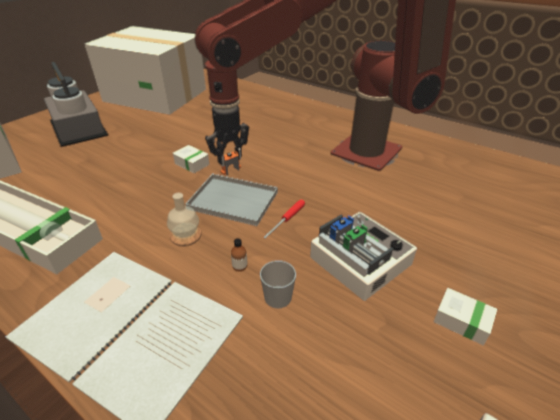

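The picture shows the cassette held level over the tray at (232,157). Its origin is about 0.11 m up, the pads are about 55 mm apart (both catches fully in), and blue and green are still on the pump.

```bash
python3 -c "
from h import *
print(arm.sign_off())"
```

```text
the job is handed in; nothing more can be done
None
```

I switched the pump off and lifted the orange cassette off it; the arm is holding it level and still about 11 cm above the tray's middle with both catches pinched. The blue and green cassettes are still clipped on, and the job is handed in; the sign-off gave no verdict.

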